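# Press the sleeve home in a headlamp bracket with the bench locking pliers

### The job

Press the steel sleeve home in the new headlamp bracket with the bench-mounted locking pliers: set the bracket down in the open end of the nest with the proud sleeve towards the moving jaw, slide it in below the jaws until it is fully home against the end stop, and let go of it. Push the long handle in until it snaps over centre and stays locked with your hand off it, then flick the release lever (do not pull the handle) so that the jaws spring fully open, and leave the bracket standing free in the nest. Work by feel: no more than 35 N on the handle, 25 N on the lever, 20 N of the bracket against the end stop and 40 N down on the nest, and do not disturb the other things.

Things in the scene. Friction and masses are not known exactly. Their poses are not given: they have to be found in the camera images.
- pliers: steel locking C-clamp pliers lying on their side, bolted to the bench on a dark plate 130 x 300 x 9. Origin: on the bench under the moving jaw's pivot. x: from moving to fixed side, y: along the pliers to the jaws, z up. Mid-plane 62 mm above the bench, metal from 52 to 72. C-arms bulge to x = +48 and (shut) -55 at y 0 to 90. Stub handle with adjusting screw ends at (13, -146).
- anvil (a point): centre of the flat face of the fixed jaw's anvil (disc of 28 mm), looking to -x of the pliers; in their frame at (5, 80, 62) mm.
- nest: nest on the base plate, fixed, origin and axes of the pliers: floor 12 mm above the bench, open end at y = 170 (away from the handles); two rails along y, 6 wide, 8 high, 49 apart inside (x -27.5 and 21.5), straight to y 129, then flaring out 9 each side to y 166. Jaw tips end at y = 92: set the foot down beyond them and slide it in below them. Load at most 40 N.
- nest_seat (a point): nominal middle of the seat on the nest floor, in the pliers' frame at (-3, 80, 12) mm, axes of the pliers. The end stop is a cross bar between the rails (6 thick, 8 high) clamped in slots and set a little differently each time: against it the bracket's origin is somewhere from 6 mm short of to 6 mm past this point in y (find it by feel, at most 20 N on it), with 2.5 mm of play each way in x.
- bracket: new black plastic headlamp bracket, about 0.14 kg, standing upright. Foot 44 (x) x 50 (y) x 6; upright ear 12 (x) x 36 (y) centred on it, top 105 above the underside. Origin: centre of the underside, z up. The sleeve runs along x, 50 above the underside, proud on the -x side. Seated, its axes are those of the pliers. Grip across the 36 mm near the top, to keep the fingers above the jaws (72 above bench).
- sleeve (a joint): how far the sleeve has been pressed in, m: 0 is 6.5 mm proud, 0.0065 is home (flange flat on the ear). It starts at 0 to 0.002, is a tight press fit (about 40 N) and stays where it is pressed to.
- sleeve_head (a point): centre of the outer face of the sleeve's flange (diameter 18, 2 mm thick), on the bracket's -x side.
- jaw_pad (a point): tip of the domed pad on the moving jaw. With the pliers open it stands about 31 mm from the anvil's face.
- handle (a joint): angle of the long moving handle against the moving jaw, rad: 0 open (start; a light spring holds it there), growing as it closes. Toggle straight at about 0.83; stop at about 0.89, where it stays locked on a part (empty: 0.86 and 0.93). From about 0.34 the sleeve resists (up to about 18 N at handle_grip), then it gets easier and past the centre snaps to the stop.
- handle_grip (a point): point on the moving handle's outer face near its end, 62 mm above the bench: push here. x axis: square into the face (the way to push); y: along the handle towards the jaws. Handle 20 high, 16 thick, going on 25 past this point. In the pliers' frame it goes from (-129, -136) mm open to about (-40, -173) locked, turning by 0.64 rad. Free bench below it.
- release (a joint): angle of the release lever in the handle, rad: 0 at rest (sprung), at most 0.25, growing as it is pressed towards the handle. With the handle locked this breaks the lock (about 3 to 5 N at the tip, 10 to 30 mm of travel); the handle then springs open by itself, taking the lever with it.
- release_tip (a point): end of the release lever, a dark steel bar 8 to 10 thick, 14 high, 62 mm above the bench, on the inner side of the moving handle, 27 mm clear of it. With the handle locked it is at about (3, -193) mm in the pliers' frame and is flicked to -x of the pliers (towards the handle); its last 40 mm stand clear of the adjusting screw.
- old_bracket: an old snapped-off bracket, black plastic, same foot as the new one but its ear broken off at 35 mm (total height about 40 mm), no sleeve. Not part of the job.
- screwdriver: loose screwdriver lying on the bench. Not part of the job.
- spanner: loose steel spanner lying on the bench. Not part of the job.
- dust_cap: loose black rubber dust cap, diameter 84, height 23. Not part of the job.
- bulb: loose bulb on its base, diameter 42, height 50. Not part of the job.
- socket: loose steel wrench socket, diameter 24, height 32. Not part of the job.
- cleaner_can: loose can, diameter 52, height 150. Not part of the job.
Mind the look-alikes: they are no part of the job. What is shaped like the bracket but pink or purple is not meant.

How it is judged:
By the outcome, as a careful person would: the job done as asked, in the order asked, and still so for the second after the job is handed in, with the robot touching nothing.
It also fails if it takes over 58 s, if anything falls off the work surface, if the arm or the gripper's body presses on something with over 40 N, if the wrist force passes 120 N, or if a joint passes its speed limit or range.

### The arm

A 6-joint arm with a two-finger parallel gripper is mounted at the origin on the work surface. World frame = base frame: x ahead of the robot, y to its left, z up, the work surface at z = 0. Lengths are in m, angles in rad, forces in N, time in s.
With the tool pointing down it reaches from about 0.35 to 0.975 m from the base axis. Payload 4.9 kg.
Tool frame: the origin (TCP) lies at the very end of the fingers, on their centre line; the grasp point (between the pads) lies 19 mm behind it; z points along the fingers, x is the direction in which the jaws open and shut, and the axes are right-handed (so a half turn about z gives the same grasp; the last joint's range is limited). The gripper opens to 85 mm and grips with 20 to 120 N. Pads are 22 mm wide; open, the fingers measure 114 mm over their backs; the gripper's body (76 mm by 85 mm) begins 54 mm behind the grasp point. The pads swing forward as they close: fully open they stand 13 mm farther back than shut.
Start: joints at [-1.315, 0.053, 1.613, -0, 1.476, -0.119], TCP at [0.229, -0.582, 0.231] pointing down, gripper open.
Joint ranges: [-3.01, 3.01], [-1.01, 2.22], [0.06, 2.58], [-1.02, 4.17], [0.09, 2.62], [-3.14, 3.14]. Speed limits (rad/s): [2.57, 2.57, 3.14, 3.14, 3.14, 3.14].

### API

Orientations are given as a unit quaternion [w, x, y, z].
In Python, from plant import manip, imaging gives the robot as it stands.
- The arm moves only by the shell command python3 -m pendant 'ROWS'. ROWS is JSON, a list that holds one entry, the list of rows, each a list of 7 numbers: the turn, a rotation vector about the world's x, y, z in units of pi rad (1.0 is pi rad), then the shift along the world's x, y, z in units of 250 mm (1.0 is 250 mm), then the opening, from 0 (shut) to 1 (fully open). In form: [[[ax, ay, az, tx, ty, tz, claw], ...]]. A call has 1 to 20 rows; each row shifts and turns the commanded pose from where the row before left it; what a row does not reach is not made up. A row lasts 1/8 s, in which the tool goes at most 62.5 mm and 10.7 degrees, less where a joint would pass 70% of its speed; a pose out of reach is approached as far as the arm can. A call with a number of a shift or a turn outside -1 to 1 is refused whole. A call with a gripper value outside its range is refused whole. The fingers move at their own pace and stop on an object; the grip force is fixed at half the most. Time passes only in rows, so rows that do not move let the fingers close. It gives the time, the measured TCP pose, the force and the opening at its end, in the units of the state.
- manip.state(): the state, without advancing time (a new reading comes with each control period).
- imaging.grab_frame(name): name is "side" or "top" or "wrist"; returns a dict with "frame" (384x512x3 uint8, blue, green, red), "mtx" (3x3 intrinsics, pixels), "k1" (the pictures are not rectified: a ray, as slopes to the right and down, at radius r is drawn at 1 + k1 r^2 times it, then the intrinsics apply), "world_to_cam" (4x4, takes a point from world to camera coordinates). Camera axes: x right, y down, z forward; pixel columns grow to the right and rows downward; lengths in m; the calibration is good to about 2 mm. A picture is of the moment at which its call begins. There is no depth.
- manip.job_done(): hands the job in, once; it reports no verdict.
The state is a dict: "time": time; "joint_pos": joint angles; "joint_vel": joint speeds; "joint_efforts": joint torques, N m; "tool_pos": TCP position; "tool_rot": TCP orientation; "contact_force": force on the tool from outside, world axes, zero at the start; "ft_torque": the same for the moment, N m; "gripper_width": opening from 0.0 (shut) to 1.0 (fully open).
Only numpy, scipy, OpenCV 4.12 (cv2) and the standard library are available. Lean on these libraries where they do the work, as an engineer would, in place of code of your own. Each camera call takes 0.05 s, during which the arm holds its last target. There are 200 camera calls.

## Working session

There is one attempt and no reset: what is moved stays moved. The work goes in short steps, Python scripts to look and compute and a shell command to move; the robot and the scene stay as the last step left them, time stands still between calls to the robot, and variables do not carry over. Pictures are saved under pics/ and viewed, about 8 in all and at most 12, crops included, and the job is handed in when it is done.

```bash
ls; mkdir -p pics; cat > h.py <<'E'
import numpy as np,cv2,json
from plant import manip,imaging
def grab(n,save):
    f=imaging.grab_frame(n); cv2.imwrite('pics/'+save+'.png',f['frame'])
    np.savez('pics/'+save+'.npz',m=f['mtx'],k=f['k1'],T=f['world_to_cam']); return f
def load(s):
    d=np.load('pics/'+s+'.npz'); return d['m'],float(d['k']),d['T']
def ray(s,uv):
    m,k,T=load(s); p=np.linalg.inv(m)@[uv[0],uv[1],1]; d=p[:2]/p[2]; r=d.copy()
    for _ in range(30): r=d/(1+k*(r@r))
    R=T[:3,:3]; return -R.T@T[:3,3], R.T@np.array([r[0],r[1],1])
def onz(s,uv,z):
    o,d=ray(s,uv); return o+d*(z-o[2])/d[2]
def proj(s,P):
    m,k,T=load(s); q=T[:3,:3]@np.array(P)+T[:3,3]; r=q[:2]/q[2]; r=r*(1+k*(r@r)); return (m@[r[0],r[1],1])[:2]
def st():
    s=manip.state(); print('t',round(s['time'],2),'p',np.round(s['tool_pos'],4),'q',np.round(s['tool_rot'],4),'F',np.round(s['contact_force'],1),'w',round(s['gripper_width'],3),'j',np.round(s['joint_pos'],2)); return s
def crop(s,x0,y0,x1,y1,out):
    i=cv2.imread('pics/'+s+'.png')[y0:y1,x0:x1]; k=min(800/(x1-x0),600/(y1-y0)); cv2.imwrite('pics/'+out+'.png',cv2.resize(i,None,fx=k,fy=k,interpolation=cv2.INTER_CUBIC)); print('scale',k)
E
python3 - <<'E'
from h import *
st(); a=grab('top','top0')['frame'];b=grab('side','side0')['frame']
cv2.imwrite('pics/both.png',cv2.resize(np.vstack([a,b]),None,fx=.78,fy=.78))
crop('top0',0,0,512,384,'topbig')
for n in('top0','side0'):print(np.round(ray(n,(256,192)),3))
E
```

```text
pics
t 0.0 p [ 0.2287 -0.581   0.2301] q [-7.000e-04  8.265e-01 -5.630e-01 -8.000e-04] F [ 0.2  0.3 -0.1] w 0.999 j [-1.31  0.05  1.61  0.    1.48 -0.12]
scale 1.5625
[[ 0.36   0.026  1.368]
 [ 0.05  -0.023 -0.999]]
[[-0.285 -0.707  1.033]
 [ 0.515  0.525 -0.678]]
```

View pics/topbig.png

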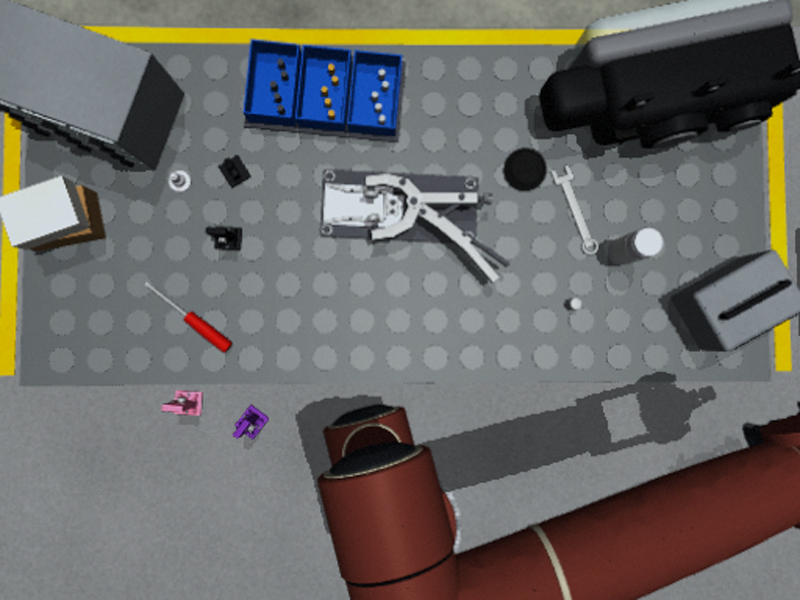

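View pics/side0.png

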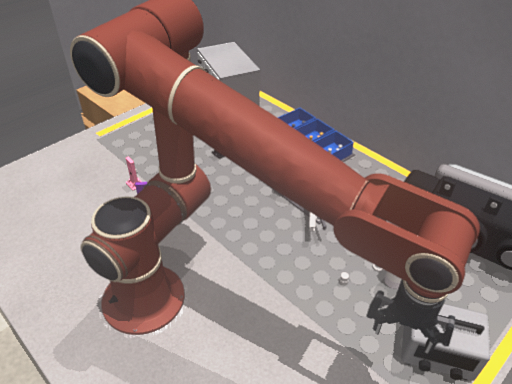

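The overview shows the pliers at about (400,210)/1.56. There are two black candidates: (225,238), which has a tall ear, and (234,171), which is stubby. I'll enlarge to confirm which is the new bracket.

```bash
python3 - <<'E'
from h import *
a=cv2.imread('pics/top0.png')
A=cv2.resize(a[100:190,200:333],None,fx=6,fy=6,interpolation=cv2.INTER_CUBIC)[:,:798]
cv2.imwrite('pics/c1.png',A)
crop('top0',125,95,185,140+25,'c2')
E
```

```text
scale 8.571428571428571
```

View pics/c1.png

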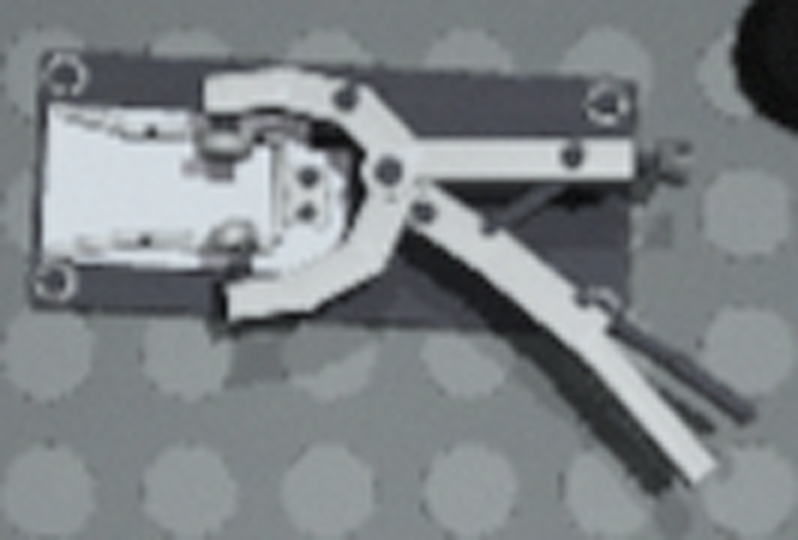

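View pics/c2.png

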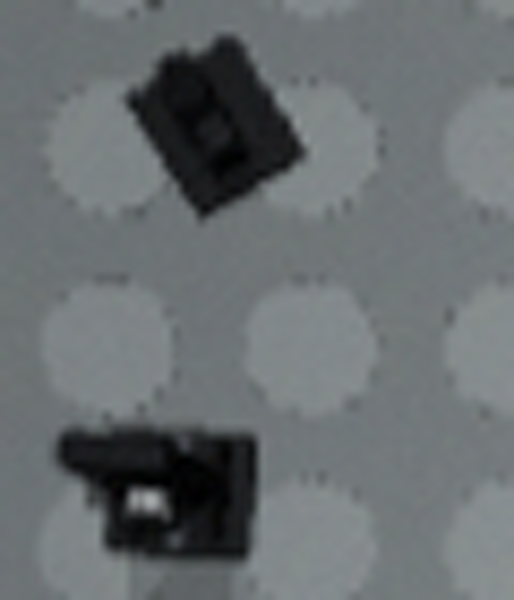

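```bash
python3 - <<'E'
from h import *
c1=lambda x,y:(x/6+200-.42,y/6+100-.42); c2=lambda x,y:(x/8.5714+125-.44,y/8.5714+95-.44)
P=lambda f,x,y,z:onz('top0',f(x,y),z)
for n,x,y,z in[('pivot',389,172,.072),('pin2',425,212,.072),('plTL',38,50,.009),('plTR',638,80,.009),('plBL',28,308,.009),('plB',410,326,.009),('nestL top',48,105,.012),('nestL bot',40,262,.012),('stub end',634,160,.072),('handle end out',690,485,.072),('handle end in',717,463,.072),('lever end',752,415,.069),('fixed tip',205,95,.072),('mov tip',228,303,.072)]:
    print(n,np.round(P(c1,x,y,z),4))
for n,x,y,z in[('ftR',257,433,.006),('ftBR',246,558,.006),('ftBL',106,549,.006),('ear TL',60,452,.105),('earTL2',65,430,.105),('earR',165,436,.105),('earRb',165,478,.105),('earLb',62,468,.105),('slv',148,498,.05)]:
    print(n,np.round(P(c2,x,y,z),4))
a=P(c1,38,50,.009);b=P(c1,638,80,.009);d=a-b;yaw=np.arctan2(-d[0],d[1]);print('yaw',yaw)
o=P(c1,389,172,.072);R=np.array([[np.cos(yaw),-np.sin(yaw)],[np.sin(yaw),np.cos(yaw)]])
for n,x,y,z in[('TL',38,50,.009),('BL',28,308,.009),('stub',634,160,.072),('hand',700,475,.072),('lever',752,415,.069),('n1',48,105,.012),('n2',40,262,.012)]:
    print(n,np.round(R.T@(P(c1,x,y,z)-o)[:2],4))
E
```

```text
pivot [ 0.6082 -0.0286  0.072 ]
pin2 [ 0.5888 -0.0457  0.072 ]
plTL [0.6821 0.1449 0.009 ]
plTR [ 0.6668 -0.1572  0.009 ]
plBL [0.5517 0.1498 0.009 ]
plB [ 0.5423 -0.0414  0.009 ]
nestL top [0.6536 0.1397 0.012 ]
nestL bot [0.5744 0.1436 0.012 ]
stub end [ 0.6138 -0.1463  0.072 ]
handle end out [ 0.4572 -0.1715  0.072 ]
handle end in [ 0.4677 -0.1845  0.072 ]
lever end [ 0.4909 -0.2021  0.069 ]
fixed tip [0.6455 0.0595 0.072 ]
mov tip [0.5451 0.0488 0.072 ]
ftR [0.5698 0.2987 0.006 ]
ftBR [0.5258 0.3022 0.006 ]
ftBL [0.529  0.3506 0.006 ]
ear TL [0.5483 0.3421 0.105 ]
earTL2 [0.5555 0.3405 0.105 ]
earR [0.5536 0.3084 0.105 ]
earRb [0.5399 0.3083 0.105 ]
earLb [0.5431 0.3414 0.105 ]
slv [0.5409 0.3262 0.05  ]
yaw -0.050694814366938276
TL [0.0651 0.1771]
BL [-0.0654  0.1753]
stub [ 0.0116 -0.1173]
hand [-0.1385 -0.1549]
lever [-0.1083 -0.1792]
n1 [0.0368 0.1703]
n2 [-0.0425  0.1703]
```

The lower candidate at (150,157) in the original image is the new bracket: it has a tall ear, and the bright sleeve is on its -x side. The one at (150,109) is the snapped-off bracket. The new bracket is at about (0.549, 0.325), yaw -0.07. The pliers' origin is at about (0.608, -0.029), yaw -0.05. Next I move above the bracket.

```bash
python3 -m pendant '[[[0,0,-0.009,0.08,0.226,0,1],[0,0,-0.009,0.08,0.226,0,1],[0,0,-0.009,0.08,0.226,0,1],[0,0,-0.009,0.08,0.226,0,1],[0,0,-0.009,0.08,0.226,0,1],[0,0,-0.009,0.08,0.226,0,1],[0,0,-0.009,0.08,0.226,0,1],[0,0,-0.009,0.08,0.226,0,1],[0,0,-0.009,0.08,0.226,0,1],[0,0,-0.009,0.08,0.226,0,1],[0,0,-0.009,0.08,0.226,0,1],[0,0,-0.009,0.08,0.226,0,1],[0,0,-0.009,0.08,0.226,0,1],[0,0,-0.009,0.08,0.226,0,1],[0,0,-0.009,0.08,0.226,0,1],[0,0,-0.009,0.08,0.226,0,1],[0,0,0,0,0,0,1]]]'
python3 - <<'E'
from h import *
s=st(); from scipy.spatial.transform import Rotation as R
w,x,y,z=s['tool_rot'];M=R.from_quat([x,y,z,w]).as_matrix();print('toolx ang',np.degrees(np.arctan2(M[1,0],M[0,0])),M[:,2])
grab('wrist','w1'); crop('w1',0,0,512,384,'w1b')
for P in[(.549,.325,0),(.548,.325,.105)]:print(proj('w1',P))
E
```

```text
time: 2.22
tool_pos: [0.5486, 0.3254, 0.2292]
tool_rot: [-0.001, -0.681, 0.733, 0.001]
contact_force: [0.3, -0.4, 0.0]
gripper_width: 0.998
t 2.23 p [0.5486 0.3254 0.2292] q [-1.300e-03 -6.806e-01  7.327e-01  7.000e-04] F [ 0.3 -0.4  0. ] w 0.998 j [0.42 0.09 1.58 0.   1.48 2.06]
toolx ang -94.22060186418032 [-2.81384681e-03 -6.58436318e-04 -9.99995824e-01]
scale 1.5625
[252.52463126 163.576879  ]
[253.0344111  188.82406692]
```

View pics/w1b.png

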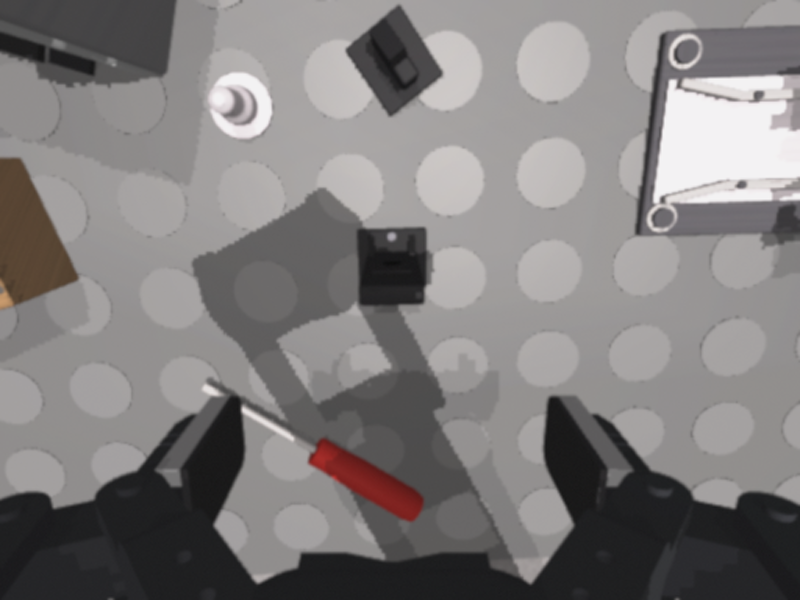

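```bash
python3 - <<'E'
from h import *
crop('w1',215,135,289,205,'w1c')
for z in(.006,.05,.08):print(z,onz('w1',(250,151.7),z))
print(ray('w1',(256,192))[0])
for P in[(.5336,.326,.05),(.5555,.325,.05),(.542,.325,.05)]: print(P,proj('top0',P),(proj('top0',P)-[125,95])*8.571,proj('w1',P))
E
```

```text
scale 8.571428571428571
0.006 [0.5638334  0.32677398 0.006     ]
0.05 [0.57081672 0.3260725  0.05      ]
0.08 [0.57557808 0.32559423 0.08      ]
[0.6217462  0.32095666 0.3708925 ]
(0.5336, 0.326, 0.05) [141.8895551  155.16434024] [144.76037673 515.66856023] [252.81355538 188.02943357]
(0.5555, 0.325, 0.05) [142.30432107 147.65031714] [148.31533592 451.26586824] [252.22151764 166.87366603]
(0.542, 0.325, 0.05) [142.2639881  152.28069205] [147.96964204 490.95281157] [253.19709788 179.96918876]
```

View pics/w1c.png

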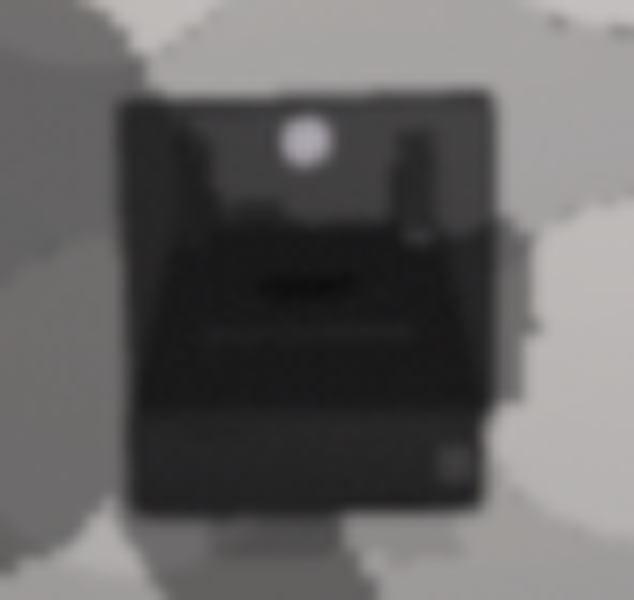

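The bright flange is on the robot's side of the ear (-x), as needed, and the yaw already matches the pliers at about -3°. I descend and grip.

```bash
python3 -m pendant '[[[0,0,0.0065,0,0.004,-0.155,1],[0,0,0,0,0,-0.155,1],[0,0,0,0,0,-0.155,1],[0,0,0,0,0,-0.155,1],[0,0,0,0,0,0,0],[0,0,0,0,0,0,0],[0,0,0,0,0,0,0],[0,0,0,0,0,0,0],[0,0,0,0,0,0,0],[0,0,0,0,0,0,0]]]'
python3 -m pendant '[[[0,0,0,0,0,0.1,0],[0,0,0,0,0,0.15,0],[0,0,0,0,0,0,0]]]'
python3 -c "
from h import *
st()"
```

```text
time: 3.52
tool_pos: [0.5506, 0.3242, 0.0794]
tool_rot: [0.002, -0.687, 0.727, -0.001]
contact_force: [-0.4, -0.2, 6.7]
gripper_width: 0.404
time: 3.9
tool_pos: [0.5511, 0.3245, 0.1432]
tool_rot: [0.004, -0.687, 0.727, -0.001]
contact_force: [0.8, 0.0, -2.2]
gripper_width: 0.408
t 3.9 p [0.5511 0.3245 0.1432] q [ 0.0037 -0.6867  0.727  -0.0014] F [ 0.8  0.  -2.2] w 0.408 j [ 0.42  0.15  1.66 -0.    1.32  2.04]
```

```bash
python3 -m pendant '[[[0,0,0.002,0.052,-0.159,0,0],[0,0,0,0.052,-0.159,0,0],[0,0,0,0.052,-0.159,0,0],[0,0,0,0.052,-0.159,0,0],[0,0,0,0.052,-0.159,0,0],[0,0,0,0,0,0,0],[0,0,0,0,0,0,0]]]'
python3 - <<'E'
from h import *
from scipy.spatial.transform import Rotation as R
s=st();w,x,y,z=s['tool_rot'];M=R.from_quat([x,y,z,w]).as_matrix();print('toolx ang',np.degrees(np.arctan2(M[1,0],M[0,0])),M[:,2])
grab('wrist','w2');crop('w2',170,60,470,285,'w2b')
E
```

```text
time: 4.78
tool_pos: [0.6129, 0.1249, 0.1374]
tool_rot: [-0.001, -0.689, 0.725, 0.001]
contact_force: [-0.1, 0.6, -1.6]
gripper_width: 0.41
t 4.78 p [0.6129 0.1249 0.1374] q [-7.000e-04 -6.888e-01  7.249e-01  9.000e-04] F [-0.1  0.6 -1.6] w 0.41 j [0.08 0.13 1.69 0.   1.32 1.7 ]
toolx ang -92.9279282146885 [-2.21018488e-03  3.10768164e-04 -9.99997509e-01]
scale 2.6666666666666665
```

View pics/w2b.png

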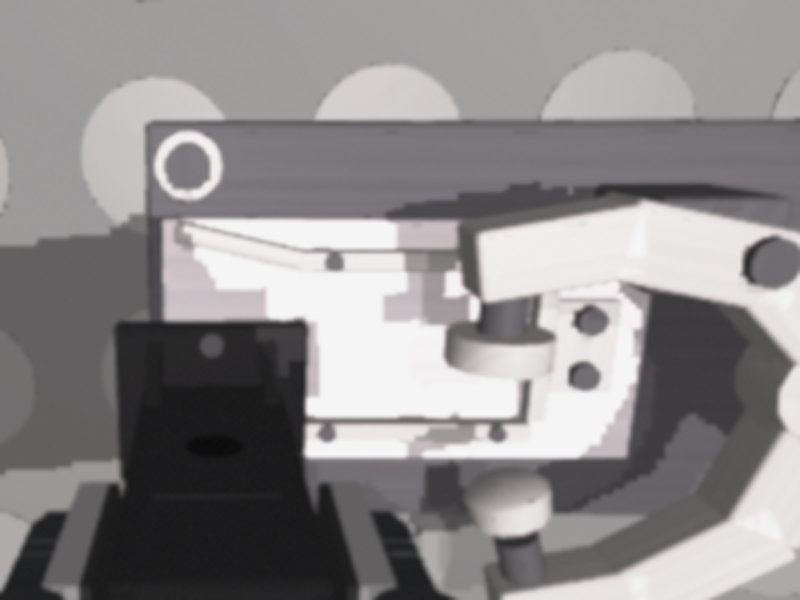

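```bash
python3 - <<'E'
from h import *
f=lambda x,y:(x/2.6667+170-.3,y/2.6667+60-.3)
m,k,T=load('w2');c=ray('w2',(256,192))[0];print(m[0,0],c)
for h in(.05,.055,.058,.061,.064,.068):
  a=onz('w2',f(116,323),h+.006);b=onz('w2',f(307,323),h+.006);print(h,np.linalg.norm(a-b),a,b)
for n,x,y,z in[('railU top in L',300,268,.02),('railU in R',450,270,.02),('railL top in L',310,424,.02),('railL in R',520,424,.02),('stop',522,380,.02),('plTL',148,122,.009),('plT',790,122,.009),('railL bot',310,457,.012),('railLbR',600,457,.012),('rail U out',315,250,.02),('nestL',163,218,.012)]:
  p=onz('w2',f(x,y),z);q=p[:2]-[.6082,-.0286];yw=-.0507;print(n,np.round(p,4),np.round([q[0]*np.cos(yw)+q[1]*np.sin(yw),-q[0]*np.sin(yw)+q[1]*np.cos(yw)],4))
E
```

```text
326.516890178881 [0.68615003 0.12188718 0.27921361]
0.05 0.05040288737348827 [0.63158277 0.15182272 0.056     ] [0.62901018 0.10148553 0.056     ]
0.055 0.049273859253630314 [0.63280508 0.15115216 0.061     ] [0.63029012 0.10194253 0.061     ]
0.058 0.04859644238171557 [0.63353847 0.15074983 0.064     ] [0.63105808 0.10221673 0.064     ]
0.061 0.047919025509800844 [0.63427185 0.15034749 0.067     ] [0.63182604 0.10249093 0.067     ]
0.064 0.047241608637886096 [0.63500524 0.14994516 0.07      ] [0.63259401 0.10276513 0.07      ]
0.068 0.04633838614199976 [0.63598309 0.14940871 0.074     ] [0.63361796 0.10313072 0.074     ]
railU top in L [0.6369 0.0999 0.02  ] [0.0222 0.1298]
railU in R [0.634 0.055 0.02 ] [0.0215 0.0848]
railL top in L [0.5867 0.098  0.02  ] [-0.0279  0.1253]
railL in R [0.5834 0.0317 0.02  ] [-0.0278  0.0589]
stop [0.598  0.0317 0.02  ] [-0.0132  0.0598]
plTL [0.6811 0.1433 0.009 ] [0.0641 0.1753]
plT [ 0.6707 -0.0463  0.009 ] [ 0.0633 -0.0145]
railL bot [0.572  0.0975 0.012 ] [-0.0425  0.1241]
railLbR [0.5673 0.0022 0.012 ] [-0.0424  0.0287]
rail U out [0.6421 0.0953 0.02  ] [0.0276 0.1255]
nestL [0.6529 0.1406 0.012 ] [0.0361 0.1712]
```

Rails fit the nominal frame. The bracket sits about 3.5 mm too far -x, so I correct that, back out slightly in y and descend by feel.

```bash
python3 -m pendant '[[[0,0,0,0.016,0.018,-0.06,0],[0,0,0,0,0,-0.07,0],[0,0,0,0,0,0,0],[0,0,0,0,0,0,0]]]'
python3 -m pendant '[[[0,0,0,0,0,-0.016,0],[0,0,0,0,0,0,0],[0,0,0,0,0,0,0]]]'
python3 -m pendant '[[[0,0,0,0,0,-0.012,0],[0,0,0,0,0,0,0],[0,0,0,0,0,0,0]]]'
```

```text
time: 5.32
tool_pos: [0.6176, 0.1294, 0.1058]
tool_rot: [-0.0, -0.689, 0.725, 0.0]
contact_force: [-0.1, -0.4, -1.4]
gripper_width: 0.408
time: 5.7
tool_pos: [0.618, 0.1291, 0.1026]
tool_rot: [0.0, -0.689, 0.725, -0.0]
contact_force: [0.2, 0.1, -1.3]
gripper_width: 0.408
time: 6.08
tool_pos: [0.6178, 0.1291, 0.0992]
tool_rot: [-0.0, -0.689, 0.725, 0.0]
contact_force: [-0.1, -0.4, -1.8]
gripper_width: 0.411
```

```bash
python3 -m pendant '[[[0,0,0,0,0,-0.012,0],[0,0,0,0,0,0,0],[0,0,0,0,0,0,0]]]'
python3 -m pendant '[[[0,0,0,0,0,-0.008,0],[0,0,0,0,0,0,0],[0,0,0,0,0,0,0]]]'
python3 -m pendant '[[[0,0,0,0,0,-0.008,0],[0,0,0,0,0,0,0],[0,0,0,0,0,0,0]]]'
```

```text
time: 6.45
tool_pos: [0.6178, 0.1292, 0.0962]
tool_rot: [-0.0, -0.689, 0.725, 0.0]
contact_force: [-0.4, 0.4, -1.5]
gripper_width: 0.413
time: 6.82
tool_pos: [0.6178, 0.1291, 0.0943]
tool_rot: [-0.0, -0.689, 0.725, 0.0]
contact_force: [-0.7, 1.0, -1.3]
gripper_width: 0.405
time: 7.2
tool_pos: [0.6178, 0.1292, 0.0923]
tool_rot: [-0.0, -0.689, 0.725, 0.0]
contact_force: [-0.2, 0.2, -1.3]
gripper_width: 0.407
```

```bash
python3 -m pendant '[[[0,0,0,0,0,-0.004,0],[0,0,0,0,0,0,0]]]'
python3 -m pendant '[[[0,0,0,0,0,-0.004,0],[0,0,0,0,0,0,0]]]'
python3 -m pendant '[[[0,0,0,0,0,-0.004,0],[0,0,0,0,0,0,0]]]'
```

```text
time: 7.45
tool_pos: [0.6179, 0.1292, 0.0915]
tool_rot: [0.0, -0.689, 0.725, -0.0]
contact_force: [-0.4, 0.1, -2.0]
gripper_width: 0.41
time: 7.7
tool_pos: [0.6183, 0.1292, 0.0915]
tool_rot: [0.0, -0.689, 0.725, -0.0]
contact_force: [-1.4, -0.5, 4.9]
gripper_width: 0.411
time: 7.95
tool_pos: [0.6186, 0.1293, 0.0915]
tool_rot: [0.001, -0.689, 0.725, -0.0]
contact_force: [-3.5, 0.3, 9.6]
gripper_width: 0.41
```

The floor touched at z = 0.0915, which matches. I unload it slightly and slide in.

```bash
python3 -m pendant '[[[0,0,0,-0.004,0,0.009,0],[0,0,0,-0.003,-0.05,0,0],[0,0,0,-0.003,-0.05,0,0],[0,0,0,0,0,0,0]]]'
python3 -m pendant '[[[0,0,0,-0.002,-0.04,0,0],[0,0,0,-0.002,-0.04,0,0],[0,0,0,0,0,0,0]]]'
python3 -m pendant '[[[0,0,0,-0.002,-0.04,0,0],[0,0,0,-0.002,-0.04,0,0],[0,0,0,0,0,0,0]]]'
```

```text
time: 8.45
tool_pos: [0.6153, 0.1023, 0.0914]
tool_rot: [-0.001, -0.688, 0.725, -0.001]
contact_force: [-0.0, -1.6, 0.7]
gripper_width: 0.41
time: 8.82
tool_pos: [0.6142, 0.0828, 0.0914]
tool_rot: [-0.001, -0.689, 0.725, -0.0]
contact_force: [0.9, -1.8, 0.5]
gripper_width: 0.405
time: 9.2
tool_pos: [0.6132, 0.0629, 0.0914]
tool_rot: [-0.001, -0.689, 0.725, -0.0]
contact_force: [-0.3, -1.7, 0.5]
gripper_width: 0.406
```

```bash
python3 -m pendant '[[[0,0,0,-0.001,-0.012,0,0],[0,0,0,-0.001,-0.012,0,0],[0,0,0,0,0,0,0]]]'
python3 -m pendant '[[[0,0,0,0,-0.008,0,0],[0,0,0,0,0,0,0]]]'
python3 -m pendant '[[[0,0,0,-0.001,-0.008,0,0],[0,0,0,0,0,0,0]]]'
python3 -m pendant '[[[0,0,0,0,-0.008,0,0],[0,0,0,0,0,0,0]]]'
```

```text
time: 9.57
tool_pos: [0.6127, 0.058, 0.0915]
tool_rot: [-0.0, -0.689, 0.725, -0.0]
contact_force: [-0.9, -0.4, 0.8]
gripper_width: 0.408
time: 9.82
tool_pos: [0.6127, 0.0561, 0.0915]
tool_rot: [-0.0, -0.689, 0.725, 0.0]
contact_force: [0.1, -0.1, 0.3]
gripper_width: 0.411
time: 10.07
tool_pos: [0.6125, 0.054, 0.0915]
tool_rot: [-0.0, -0.689, 0.725, -0.0]
contact_force: [0.6, 1.3, 1.4]
gripper_width: 0.411
time: 10.32
tool_pos: [0.6125, 0.0519, 0.0915]
tool_rot: [-0.0, -0.689, 0.725, -0.0]
contact_force: [0.3, 0.9, -0.3]
gripper_width: 0.406
```

```bash
python3 -m pendant '[[[0,0,0,-0.001,-0.008,0,0],[0,0,0,0,0,0,0]]]'
python3 -m pendant '[[[0,0,0,0,-0.006,0,0],[0,0,0,0,0,0,0]]]'
python3 -m pendant '[[[0,0,0,0,-0.006,0,0],[0,0,0,0,0,0,0]]]'
```

```text
time: 10.58
tool_pos: [0.6123, 0.0503, 0.0915]
tool_rot: [0.0, -0.689, 0.725, 0.0]
contact_force: [0.8, 2.3, -0.1]
gripper_width: 0.405
time: 10.82
tool_pos: [0.6124, 0.0498, 0.0917]
tool_rot: [0.001, -0.689, 0.725, 0.001]
contact_force: [0.3, 5.4, -0.4]
gripper_width: 0.403
time: 11.08
tool_pos: [0.6124, 0.0494, 0.0918]
tool_rot: [0.002, -0.689, 0.725, 0.002]
contact_force: [0.4, 8.1, 1.3]
gripper_width: 0.41
```

```bash
python3 -m pendant '[[[0,0,0,0,-0.006,0,0],[0,0,0,0,0,0,0]]]'
python3 -m pendant '[[[0,0,0,0,0.015,-0.004,0],[0,0,0,0,0,0,0],[0,0,0,0,0,0,0]]]'
```

```text
time: 11.32
tool_pos: [0.6124, 0.049, 0.0919]
tool_rot: [0.003, -0.689, 0.725, 0.003]
contact_force: [0.1, 10.4, 1.7]
gripper_width: 0.406
time: 11.7
tool_pos: [0.6126, 0.0501, 0.0915]
tool_rot: [0.001, -0.689, 0.725, 0.0]
contact_force: [-2.5, 4.3, 6.1]
gripper_width: 0.407
```

```bash
python3 -m pendant '[[[0,0,0,0,0,0,0.55],[0,0,0,0,0,0,0.65],[0,0,0,0,0,0,0.65]]]'
python3 -m pendant '[[[0,0,0,0,0,0.1,0.65],[0,0,0,0,0,0.15,0.65],[0,0,0,0,0,0.15,0.65],[0,0,0,0,0,0,0.65]]]'
python3 - <<'E'
from h import *
st();grab('wrist','w3');crop('w3',170,90,370,240,'w3b')
E
```

```text
time: 12.08
tool_pos: [0.612, 0.0489, 0.0901]
tool_rot: [-0.0, -0.689, 0.725, -0.0]
contact_force: [0.3, 0.5, 0.5]
gripper_width: 0.65
time: 12.58
tool_pos: [0.6147, 0.049, 0.195]
tool_rot: [0.003, -0.689, 0.725, -0.003]
contact_force: [0.6, -0.6, 0.4]
gripper_width: 0.655
t 12.57 p [0.6147 0.049  0.195 ] q [ 0.0026 -0.6888  0.7249 -0.003 ] F [ 0.6 -0.6  0.4] w 0.655 j [-0.04  0.05  1.67 -0.    1.41  1.58]
scale 4.0
```

View pics/w3b.png

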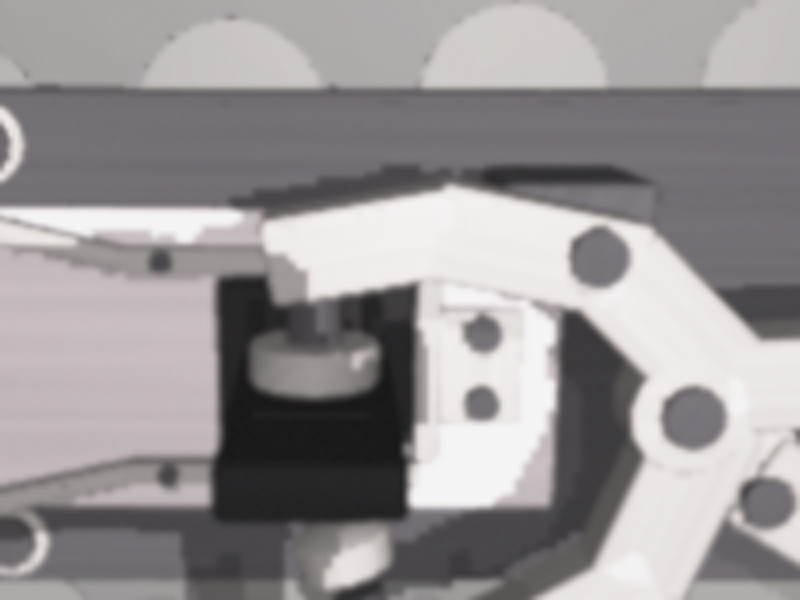

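The foot's right edge at x = 415 px is flush against the cross bar, and the bracket stands free between the jaws. Now I move to the outside of the long handle with the fingers shut.

```bash
python3 -m pendant '[[[0,0,-0.057,-0.123,-0.153,0,0],[0,0,-0.057,-0.123,-0.153,0,0],[0,0,-0.057,-0.123,-0.153,0,0],[0,0,-0.057,-0.123,-0.153,0,0],[0,0,-0.057,-0.123,-0.153,0,0],[0,0,0,0,0,0,0],[0,0,0,0,0,0,0]]]'
python3 - <<'E'
from h import *
st();grab('wrist','w4');crop('w4',0,0,512,384,'w4b')
p=np.array([.4725,-.1579,.062]);print(proj('w4',p)*1.5625)
for P in[(.5595,-.1994,.062),(.6014,-.2215,.062)]:print(proj('w4',P)*1.5625)
E
```

```text
time: 13.5
tool_pos: [0.458, -0.1416, 0.1892]
tool_rot: [-0.001, -0.307, 0.952, 0.001]
contact_force: [0.2, -0.0, 0.5]
gripper_width: -0.001
t 13.5 p [ 0.458  -0.1416  0.1892] q [-7.000e-04 -3.073e-01  9.516e-01  8.000e-04] F [ 0.2 -0.   0.5] w -0.001 j [-0.46 -0.28  1.99  0.    1.43  2.06]
scale 1.5625
[389.22767941 252.79124337]
[292.83024363  79.27782312]
[240.58101313 -23.52952568]
```

View pics/w4b.png

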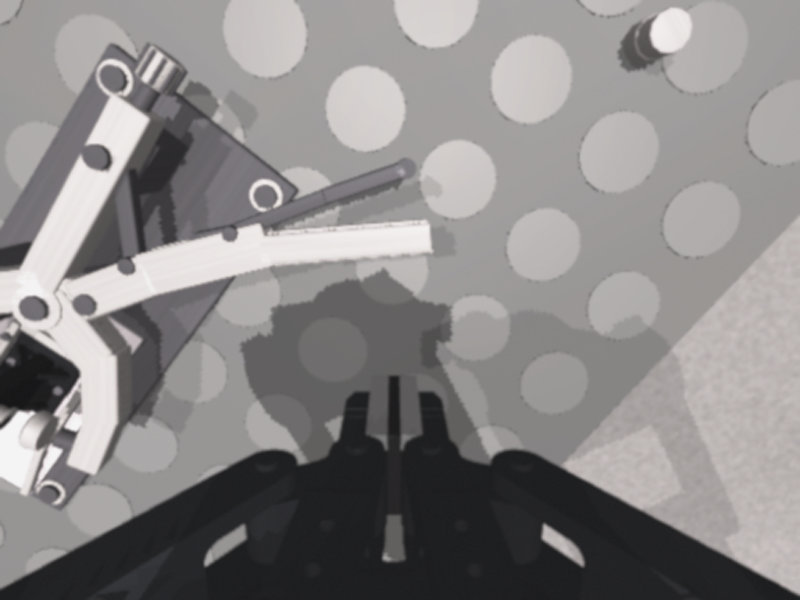

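```bash
python3 -m pendant '[[[0,0,0,0,0,-0.142,0],[0,0,0,0,0,-0.142,0],[0,0,0,0,0,-0.142,0],[0,0,0,0,0,-0.142,0],[0,0,0,0.01,-0.013,0,0],[0,0,0,0.01,-0.013,0,0],[0,0,0,0,0,0,0]]]'
python3 - <<'E'
import numpy as np
P=np.array([.4725,-.1579]);n=10;ds=.0964*.32/np.sin(.32)/n;C=[]
for i in range(n+1):
    tn=np.radians(-54.3+36.7*i/n); C.append(P-.011*np.array([np.cos(tn),np.sin(tn)]))
    tt=np.radians(-43.8+36.7*(i+.5)/n); P=P+ds*np.array([np.cos(tt),np.sin(tt)])
print(np.round(C,4));print(np.round(np.diff(C,axis=0)/.25,4))
E
```

```text
time: 14.42
tool_pos: [0.4655, -0.1492, 0.0508]
tool_rot: [0.001, -0.307, 0.952, -0.001]
contact_force: [0.4, -0.5, 0.2]
gripper_width: 0.006
[[ 0.4661 -0.149 ]
 [ 0.4728 -0.156 ]
 [ 0.48   -0.1625]
 [ 0.4876 -0.1686]
 [ 0.4955 -0.1741]
 [ 0.5038 -0.1792]
 [ 0.5124 -0.1837]
 [ 0.5212 -0.1877]
 [ 0.5303 -0.191 ]
 [ 0.5396 -0.1938]
 [ 0.5491 -0.196 ]]
[[ 0.0269 -0.0279]
 [ 0.0287 -0.0262]
 [ 0.0303 -0.0243]
 [ 0.0318 -0.0223]
 [ 0.0331 -0.0202]
 [ 0.0344 -0.018 ]
 [ 0.0354 -0.0158]
 [ 0.0364 -0.0135]
 [ 0.0372 -0.0112]
 [ 0.0378 -0.0087]]
```

```bash
python3 -m pendant '[[[0,0,0.01,0.014,-0.014,0,0],[0,0,0.01,0.014,-0.014,0,0],[0,0,0.01,0.014,-0.013,0,0],[0,0,0.01,0.014,-0.013,0,0],[0,0,0,0,0,0,0]]]'
python3 -m pendant '[[[0,0,0.01,0.015,-0.012,0,0],[0,0,0.01,0.015,-0.012,0,0],[0,0,0.01,0.016,-0.011,0,0],[0,0,0.01,0.016,-0.011,0,0],[0,0,0,0,0,0,0]]]'
```

```text
time: 15.05
tool_pos: [0.4778, -0.1622, 0.0485]
tool_rot: [-0.0, -0.366, 0.93, -0.0]
contact_force: [-0.2, 1.3, -0.0]
gripper_width: 0.002
time: 15.68
tool_pos: [0.4906, -0.1719, 0.0481]
tool_rot: [-0.003, -0.425, 0.905, 0.004]
contact_force: [-11.5, 6.5, 10.1]
gripper_width: 0.002
```

```bash
python3 -m pendant '[[[0,0,0.01,0.016,-0.010,0.008,0],[0,0,0.01,0.016,-0.010,0,0],[0,0,0,0,0,0,0]]]'
python3 -m pendant '[[[0,0,0.01,0.017,-0.009,0,0],[0,0,0.01,0.017,-0.009,0,0],[0,0,0,0,0,0,0]]]'
```

```text
time: 16.05
tool_pos: [0.4973, -0.1762, 0.0484]
tool_rot: [-0.003, -0.453, 0.891, 0.005]
contact_force: [-10.9, 5.7, 3.8]
gripper_width: -0.001
time: 16.42
tool_pos: [0.5064, -0.1811, 0.0484]
tool_rot: [-0.003, -0.481, 0.877, 0.004]
contact_force: [-8.6, 4.6, 1.8]
gripper_width: 0.001
```

```bash
python3 -m pendant '[[[0,0,0.01,0.018,-0.008,0,0],[0,0,0.01,0.018,-0.008,0,0],[0,0,0,0,0,0,0]]]'
python3 -m pendant '[[[0,0,0.01,0.018,-0.007,0,0],[0,0,0.01,0.018,-0.007,0,0],[0,0,0,0,0,0,0]]]'
```

```text
time: 16.8
tool_pos: [0.5151, -0.1852, 0.0484]
tool_rot: [-0.003, -0.508, 0.861, 0.004]
contact_force: [-10.2, 3.9, 1.8]
gripper_width: 0.001
time: 17.18
tool_pos: [0.5244, -0.189, 0.0484]
tool_rot: [-0.003, -0.535, 0.845, 0.004]
contact_force: [-8.8, 2.9, 1.6]
gripper_width: 0.002
```

```bash
python3 -m pendant '[[[0,0,0.01,0.018,-0.006,0,0],[0,0,0.01,0.018,-0.006,0,0],[0,0,0,0,0,0,0]]]'
python3 -m pendant '[[[0,0,0.01,0.019,-0.005,0,0],[0,0,0,0,0,0,0],[0,0,0,0,0,0,0]]]'
python3 -m pendant '[[[0,0,0.01,0.014,-0.003,0,0],[0,0,0,0,0,0,0],[0,0,0,0,0,0,0]]]'
```

```text
time: 17.55
tool_pos: [0.5353, -0.193, 0.049]
tool_rot: [-0.001, -0.561, 0.828, 0.001]
contact_force: [-2.9, 1.6, -2.2]
gripper_width: 0.002
time: 17.92
tool_pos: [0.5425, -0.1952, 0.0517]
tool_rot: [0.001, -0.573, 0.819, -0.001]
contact_force: [0.3, 0.5, 0.3]
gripper_width: 0.002
time: 18.3
tool_pos: [0.5449, -0.1954, 0.0506]
tool_rot: [0.0, -0.586, 0.81, -0.0]
contact_force: [-0.3, -0.9, -0.6]
gripper_width: 0.002
```

The force dropped to zero near the toggle, which suggests a snap. I advance a little to feel for the stop.

```bash
python3 -m pendant '[[[0,0,0,0.012,-0.002,0,0],[0,0,0,0,0,0,0],[0,0,0,0,0,0,0]]]'
python3 -m pendant '[[[0,0,0,0.008,-0.002,0,0],[0,0,0,0,0,0,0],[0,0,0,0,0,0,0]]]'
```

```text
time: 18.68
tool_pos: [0.5478, -0.1958, 0.0505]
tool_rot: [-0.0, -0.586, 0.81, 0.0]
contact_force: [-0.5, 0.5, 0.0]
gripper_width: 0.004
time: 19.05
tool_pos: [0.5496, -0.1963, 0.0504]
tool_rot: [-0.0, -0.586, 0.81, 0.0]
contact_force: [-1.2, 1.6, 1.1]
gripper_width: -0.003
```

```bash
python3 -m pendant '[[[0,0,0,0.008,-0.002,0,0],[0,0,0,0,0,0,0],[0,0,0,0,0,0,0]]]'
python3 -m pendant '[[[0,0,0,-0.05,0.01,0,0],[0,0,0,-0.05,0.01,0,0],[0,0,0,0,0,0.15,0],[0,0,0,0,0,0.2,0],[0,0,0,0,0,0.2,0],[0,0,0,0.02,0,0,0],[0,0,0,0,0,0,0]]]'
python3 - <<'E'
from h import *
st();grab('wrist','w5');crop('w5',0,0,512,384,'w5b')
for P in[(.5595,-.1994,.062),(.6014,-.2215,.062),(.6256,-.2198,.05)]:print(proj('w5',P)*1.5625)
E
```

```text
time: 19.42
tool_pos: [0.5498, -0.1963, 0.0504]
tool_rot: [-0.002, -0.586, 0.81, 0.002]
contact_force: [-8.5, 1.7, 5.9]
gripper_width: 0.002
time: 20.3
tool_pos: [0.5314, -0.1917, 0.1876]
tool_rot: [0.0, -0.586, 0.81, 0.0]
contact_force: [-1.3, -0.1, -0.5]
gripper_width: -0.003
t 20.3 p [ 0.5314 -0.1917  0.1876] q [ 0.     -0.5863  0.8101  0.    ] F [-1.3 -0.1 -0.5] w -0.003 j [-0.48 -0.06  1.8   0.    1.4   1.41]
scale 1.5625
[391.78706473 240.41544345]
[407.52940641 147.12712697]
[389.21710023 100.82386172]
```

View pics/w5b.png

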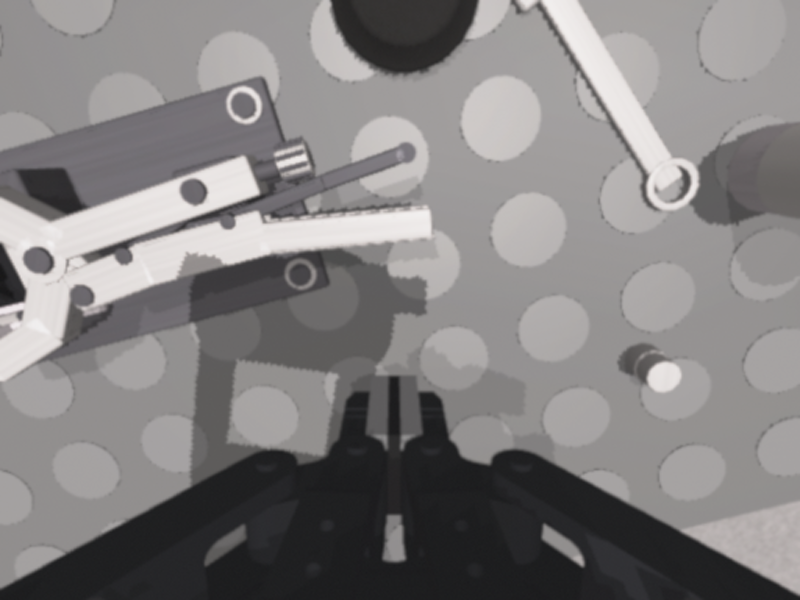

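The handle stays locked with the hand off it. The lever tip is at px (407,152), where predicted. I go over to its far side and descend; fingertips at 52 mm stay above the dust cap.

```bash
python3 -m pendant '[[[0,0,0,0.126,-0.042,0,0],[0,0,0,0.126,-0.042,0,0],[0,0,0,0.126,-0.042,0,0],[0,0,0,0,0,0,0],[0,0,0,0,0,0,0]]]'
python3 -m pendant '[[[0,0,0,0,0,-0.136,0],[0,0,0,0,0,-0.136,0],[0,0,0,0,0,-0.136,0],[0,0,0,0,0,-0.13,0],[0,0,0,0,0,0,0],[0,0,0,0,0,0,0]]]'
```

```text
time: 20.98
tool_pos: [0.625, -0.2228, 0.186]
tool_rot: [-0.001, -0.586, 0.81, 0.002]
contact_force: [-0.7, -0.2, 0.2]
gripper_width: -0.006
time: 21.72
tool_pos: [0.6265, -0.2235, 0.0549]
tool_rot: [0.0, -0.586, 0.81, -0.001]
contact_force: [0.4, 0.4, 0.9]
gripper_width: -0.002
```

```bash
python3 -m pendant '[[[0,0,0,-0.02,0.001,0,0],[0,0,0,-0.02,0.001,0,0],[0,0,0,0,0,0,0]]]'
python3 -m pendant '[[[0,0,0,-0.016,0.001,0,0],[0,0,0,0,0,0,0]]]'
python3 -m pendant '[[[0,0,0,-0.016,0.001,0,0],[0,0,0,0,0,0,0]]]'
```

```text
time: 22.1
tool_pos: [0.6162, -0.223, 0.0543]
tool_rot: [0.0, -0.586, 0.81, -0.0]
contact_force: [-0.3, -0.1, 0.1]
gripper_width: -0.001
time: 22.35
tool_pos: [0.6126, -0.223, 0.0541]
tool_rot: [0.0, -0.586, 0.81, -0.001]
contact_force: [2.1, -0.8, 0.6]
gripper_width: -0.001
time: 22.6
tool_pos: [0.6088, -0.223, 0.0541]
tool_rot: [0.0, -0.586, 0.81, -0.001]
contact_force: [2.3, -2.8, 1.4]
gripper_width: 0.0
```

```bash
python3 -m pendant '[[[0,0,0,-0.016,0.001,0,0],[0,0,0,0,0,0,0]]]'
python3 -m pendant '[[[0,0,0,-0.016,0.001,0,0],[0,0,0,0,0,0,0]]]'
python3 -m pendant '[[[0,0,0,-0.016,0.001,0,0],[0,0,0,0,0,0,0]]]'
```

```text
time: 22.85
tool_pos: [0.6043, -0.2222, 0.0538]
tool_rot: [0.0, -0.586, 0.81, -0.0]
contact_force: [2.0, -2.3, 0.5]
gripper_width: 0.002
time: 23.1
tool_pos: [0.5999, -0.2215, 0.0534]
tool_rot: [-0.0, -0.586, 0.81, 0.0]
contact_force: [1.5, -2.3, 0.2]
gripper_width: 0.003
time: 23.35
tool_pos: [0.5958, -0.2213, 0.0533]
tool_rot: [-0.0, -0.586, 0.81, 0.0]
contact_force: [1.9, -1.0, 1.0]
gripper_width: 0.002
```

```bash
python3 -m pendant '[[[0,0,0,-0.016,0.001,0,0],[0,0,0,0,0,0,0]]]'
python3 -m pendant '[[[0,0,0,-0.016,0.001,0,0],[0,0,0,0,0,0,0]]]'
python3 -m pendant '[[[0,0,0,-0.016,0.001,0,0],[0,0,0,0,0,0,0],[0,0,0,0,0,0,0]]]'
```

```text
time: 23.6
tool_pos: [0.5918, -0.221, 0.0533]
tool_rot: [-0.0, -0.586, 0.81, 0.001]
contact_force: [1.3, -1.0, 1.2]
gripper_width: -0.002
time: 23.85
tool_pos: [0.5873, -0.2206, 0.0529]
tool_rot: [-0.0, -0.586, 0.81, 0.001]
contact_force: [0.2, 0.2, 0.5]
gripper_width: 0.002
time: 24.22
tool_pos: [0.5842, -0.2208, 0.0535]
tool_rot: [-0.0, -0.586, 0.81, 0.0]
contact_force: [0.5, 0.7, -0.0]
gripper_width: -0.003
```

```bash
python3 -m pendant '[[[0,0,0,0.03,0,0,0],[0,0,0,0,0,0.2,0],[0,0,0,0,0,0.25,0],[0,0,0,0,0,0.25,0],[0,0,0,-0.13,0.17,0.2,0],[0,0,0,-0.13,0.17,0.05,0],[0,0,0,-0.13,0.17,0,0],[0,0,0,-0.13,0,0,0],[0,0,0,0,0,0,0],[0,0,0,0,0,0,0]]]'
python3 - <<'E'
from h import *
st();grab('wrist','w6');grab('top','top6');crop('w6',0,0,512,384,'w6b')
print(proj('w6',(.4725,-.1579,.062))*1.5625,proj('w6',(.5595,-.1994,.062))*1.5625)
E
```

```text
time: 25.48
tool_pos: [0.4672, -0.0997, 0.2841]
tool_rot: [0.0, -0.586, 0.81, -0.0]
contact_force: [-0.0, 0.3, 0.6]
gripper_width: -0.0
t 25.48 p [ 0.4672 -0.0997  0.2841] q [ 3.000e-04 -5.862e-01  8.102e-01 -4.000e-04] F [-0.   0.3  0.6] w -0.0 j [-0.37 -0.34  1.88  0.    1.6   1.52]
scale 1.5625
[469.59388358 226.82104908] [494.93515959  79.64388943]
```

View pics/w6b.png

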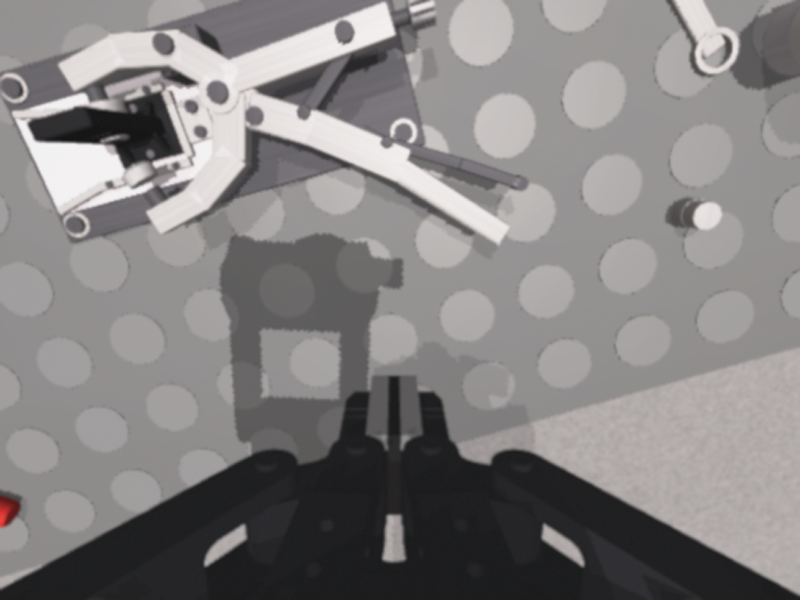

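```bash
python3 -m pendant '[[[0,0,0,-0.08,0.2,-0.1,0],[0,0,0,-0.08,0.2,-0.1,0],[0,0,0,-0.04,0.05,0,0],[0,0,0,0,0,0,0],[0,0,0,0,0,0,0]]]'
python3 - <<'E'
from h import *
st();grab('wrist','w7')
c=proj('w7',(.608,.051,.062));print(c)
x=int(np.clip(c[0]-75,0,512-150));y=int(np.clip(c[1]-56,0,384-112));crop('w7',x,y,x+150,y+112,'w7b');print(x,y)
for P in[(.6085,.0510,.117),(.6085,.051,.062)]:print((proj('w7',P)-[x,y])*5.33)
E
```

```text
time: 26.2
tool_pos: [0.4178, 0.012, 0.235]
tool_rot: [0.001, -0.586, 0.81, -0.001]
contact_force: [0.2, 0.3, -0.3]
gripper_width: 0.001
t 26.2 p [0.4178 0.012  0.235 ] q [ 6.000e-04 -5.858e-01  8.104e-01 -9.000e-04] F [ 0.2  0.3 -0.3] w 0.001 j [-0.15 -0.48  2.06 -0.    1.56  1.74]
[135.64552943 -23.17137771]
scale 5.333333333333333
60 0
[ 250.63156012 -287.8626922 ]
[ 401.82333111 -127.110777  ]
```

View pics/w7b.png

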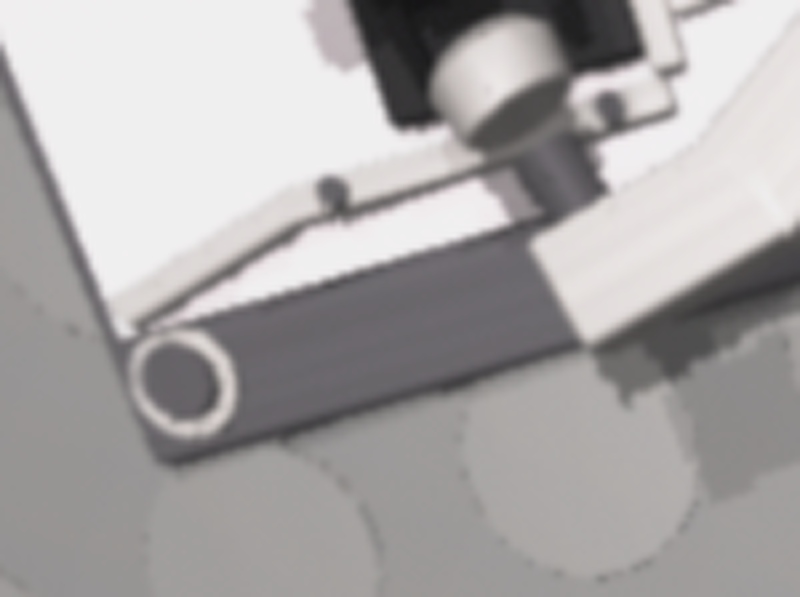

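```bash
python3 - <<'E'
from h import *
yw=-.0507;o=np.array([.6082,-.0286])
def W(x,y,z):return(o[0]+x*np.cos(yw)-y*np.sin(yw),o[1]+x*np.sin(yw)+y*np.cos(yw),z)
for bx in(-.004,-.002,0):
  print(bx,'eartop -x corners',[np.round(proj('w6',W(bx-.006,81e-3+s,.117))*1.5625) for s in(.018,-.018)],'home',np.round(proj('w6',W(bx-.008,.081,.062))*1.5625),'proud',np.round(proj('w6',W(bx-.0145,.081,.062))*1.5625), 'anvil',np.round(proj('w6',W(.005,.08,.062))*1.5625))
g=cv2.cvtColor(cv2.imread('pics/w6.png'),cv2.COLOR_BGR2GRAY)
print(g[66:112:1,56:100:2])
E
```

```text
-0.004 eartop -x corners [array([ 35., 146.]), array([ 95., 129.])] home [117. 143.] proud [121. 153.] anvil [107. 117.]
-0.002 eartop -x corners [array([ 34., 143.]), array([ 93., 125.])] home [116. 140.] proud [120. 150.] anvil [107. 117.]
0 eartop -x corners [array([ 32., 139.]), array([ 91., 122.])] home [114. 137.] proud [119. 147.] anvil [107. 117.]
[[211 198 215 ...  36  29  38]
 [183 199 215 ...  37  28  35]
 [125 155 179 ...  38  27  34]
 ...
 [242 242 242 ... 172 143 107]
 [242 242 242 ... 178 148 109]
 [242 242 242 ... 178 142 100]]
```

The flange appears at about (118,130) px. I predicted roughly (115,138) for home and (120,148) for proud, so it fits being pressed home. The handle is open, the bracket is upright and the arm is clear, so I hand in.

```bash
python3 -c "
from plant import manip
print(manip.job_done())"
```

```text
the job is handed in; nothing more can be done
None
```

I did every step in the order asked and handed the job in at about 26 s of the 58 s.

| Step | Most force I read | Limit |
|---|---|---|
| Bracket down on the nest | about 10 N | 40 N |
| Bracket against the end stop | about 10 N | 20 N |
| Handle | about 17 N | 35 N |
| Lever | about 4 N | 25 N |

I read these at the end of each call, so brief peaks between readings would not show.

- **Bracket:** it went in with the proud sleeve towards the moving jaw, and I slid it in until it met the end stop, then let go. The picture after that shows the foot flush against the cross bar.
- **Handle:** it snapped over centre and stayed locked with the hand off.
- **Release:** the lever let go after roughly 25 mm of travel. The last pictures show the handle back in its open position, the jaws open and the bracket upright in the nest.
- **Sleeve:** it looks fully home. In the image its flange lies about 8 px from where I predicted it for home and about 18 px from where it would be if still proud. That reading is coarse.
- **Failed check:** my last close-up cut off the ear, so it only confirmed that the jaw pad is clear and the foot is near the stop.
- **Other things:** I felt no contact with anything else. I did not compare their positions before and after.

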